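# Pack up the paint box

### The arm

A 7-joint arm with a two-finger parallel gripper is mounted at the origin on the work surface. World frame = base frame: x ahead of the robot, y to its left, z up, the work surface at z = 0. Lengths are in mm, angles in rad, forces in N, time in s.
With the tool pointing down it reaches from about 425 to 875 mm from the base axis. Payload 9.9 kg.
Tool frame: the origin (TCP) lies on the centre line of the jaws, within the pads' length; the fingertips stand 8 mm ahead of it and the grasp point (between the pads) lies 11 mm behind it; z points along the fingers, y is the line along which they close (so a half turn about z gives the same grasp; the last joint's range is limited). The gripper opens to 85 mm and grips with 20 to 120 N. Pads are 22 mm wide; open, the fingers measure 114 mm over their backs; the gripper's body (76 mm by 85 mm) begins 54 mm behind the grasp point. The pads swing forward as they close: fully open they stand 13 mm farther back than shut.
Start: joints at [-1.35, 0.576, 0.025, 1.437, -0.015, 1.129, -0.057], TCP at [202.562, 643.893, 239.289] pointing down, gripper open.
Joint ranges: [-2.76, 2.76], [-0.34, 2.15], [-1.52, 1.57], [0.19, 2.46], [-1.09, 4.23], [0.17, 1.99], [-2.82, 2.82]. Speed limits (rad/s): [2.22, 2.22, 3.01, 3.01, 3.14, 3.14, 3.14].

### API

Orientations are given as a unit quaternion [w, x, y, z].
In Python, from workcell import r, cams, job_done, models gives the robot as it stands. The module is installed in compiled form; this text tells all that it offers.
- The arm moves only by the tool play_rows, never from a script. Its argument "series" is a list of rows, each a list of 3 entries, a list of its own where there are three numbers: the shift along the tool's x, y, z in units of 25 mm (1.0 is 25 mm), then the turn, a rotation vector about the tool's x, y, z in units of 5 degrees (1.0 is 5 degrees), then the finger opening in mm, from 0 to 85.4. In form: [[[tx, ty, tz], [wx, wy, wz], jaw], ...]. A call has 1 to 10 rows; each row shifts and turns the commanded pose from where the row before left it, along the tool's axes as they then stand; what a row does not reach is not made up. A row lasts 1/10 s, in which the tool goes at most 50 mm and 8.59 degrees, less where a joint would pass 70% of its speed; a pose out of reach is approached as far as the arm can. A call is refused whole if a number of a shift passes 1 or a number of a turn 1, either way. A call with a gripper value outside its range is refused whole. The fingers move at their own pace and stop on an object; "grip_force" is the grip in N (left out, the last holds). Time passes only in rows, so rows that do not move let the fingers close. It gives the time, the measured TCP pose, the force, the opening and the grip force at its end, in the units of the state.
- r.read_state(): the state, without advancing time (a new reading comes with each control period).
- cams.get_image(name): name is "side" or "top" or "wrist"; returns the picture (480x640x3 uint8, blue, green, red); there is no depth.
- cams.calibration(name): a dict with "fx", "fy", "cx", "cy" (pixels), "camera_from_world" (4x4, takes a point from world to camera coordinates). Camera axes: x right, y up, looking along -z (the intrinsics and any distortion apply to the point x, -y, -z); pixel columns grow to the right and rows downward; lengths in mm; the calibration is good to about 2 mm. A picture is of the moment at which its call begins: read the wrist's pose just before it. calibration takes no time and is no camera call; for the wrist camera it gives the pose at the moment of the call.
- job_done(): hands the job in; it is judged then, once.
Trained networks look in the newest picture that a camera, given by its name, has taken for a name from the list of things; names that differ only in an ending like _2 or _b are one class to them, and where a whole thing is asked for, a point or a joint stands for the part that bears it (a point fixed in the world has none). Each returns a list of dicts, best first, with "conf" (0 to 1); they miss things now and then, are a little off and sometimes report something else, mostly with a low value. They report only what shows in the picture. A call takes as long as a camera call. They do not tell look-alikes from the thing itself.
- models.look_for(camera, thing): "location" ([x, y, z] in mm, in world coordinates, good to about 4 mm: the middle of the surface that is visible of it).
- models.cut_out(camera, thing): "region" (480x640 bool, what is visible of it).
- models.tip_of(camera, thing): "location" ([x, y, z] in mm, in world coordinates, good to about 4 mm: a listed point, or the origin of a listed thing).
The state is a dict: "time": time; "qpos": joint angles; "joint_vel": joint speeds; "tau": joint torques, N m; "tool_pos": TCP position; "tool_rot": TCP orientation; "ft_force": force on the tool from outside, world axes, zero at the start; "ft_torque": the same for the moment, N m; "gripper_width": finger opening in mm; "gripper_force": force on a finger pad.
Only numpy, scipy, OpenCV 4.12 (cv2) and the standard library are available. Lean on these libraries where they do the work, as an engineer would, in place of code of your own. Each camera call takes 0.05 s, during which the arm holds its last target. There are 200 camera calls.

### The job

Pack up the wooden paint box: first push the upright white palette flap down until it lies flat inside the box, and only then push the open lid over until it is fully shut. Only push, gently, with the fingertips or the outside of the fingers: do not grip or lift anything. Leave the cup, the bottle and the jar standing where they are, and finish clear of everything.

Things in the scene. Friction and masses are not known exactly. Their poses are not given: they have to be found in the camera images.
- paintbox: Open wooden paint box fixed to the table, 240 (its x) x 240 (its y) x 65 mm high, walls 8 mm, with paint tubes inside (below 35 mm). Origin: centre of its underside, on the table top. Both hinges run along its x axis: the lid is hinged on the top of its +y wall, the palette flap just inside its -y wall. z is up.
- flap (a joint): Angle of the white palette flap, rad: 0 = flat inside the box (hard stop; top face 58 mm above the table, 7 mm below the rim), 1.57 = upright, at most 1.75. 210 mm wide along the hinge, 130 mm from hinge to free edge, 8 mm thick. Stiff hinge: stays where it is left; 1 to 3 N near the edge moves it. Painted outer face looks to box -y when upright, up when flat.
- flap_hinge (a point): Middle of the flap's hinge line, at box (0, -105, 50) mm. The hinge axis is the box's x axis and lies in the flap's lower (inner) face. At flap angle a the flap runs from here along box +y*cos(a) + z*sin(a); its outer face is 8 mm off that line.
- flap_edge (a point): Middle of the flap's free edge, on its outer (painted) face; moves with the flap.
- lid (a joint): Angle of the wooden lid, rad: 0 = fully shut on the rim (hard stop; top face 76 mm above the table), 1.57 = upright, at most 1.95 (leaning back, away from the box). Flat board 240 mm wide along the hinge, 240 mm from hinge to free edge, 10 mm thick. Stiff hinge: stays where it is left, must be pushed all the way; 2 to 6 N near the edge moves it.
- lid_hinge (a point): Middle of the lid's hinge line, at box (0, 120, 66) mm. The hinge axis is the box's x axis and lies in the lid's inner (lower when shut) face. At lid angle a the lid runs from here along box -y*cos(a) + z*sin(a); its outer face is 10 mm off that line.
- lid_edge (a point): Middle of the lid's free edge, on its outer face (facing the box's +y when upright, upward when shut); moves with the lid.
- cup_mid (a point): Red open plastic cup, 72 mm across the rim, 100 mm high, loose bystander; this point is on its axis half-way up.
- bottle_mid (a point): White paint bottle with black cap, 54 mm across, 140 mm high, loose bystander; this point is on its axis half-way up.
- jar_mid (a point): Blue paint jar with white cap, 60 mm across, 70 mm high, loose bystander; this point is on its axis half-way up.
Mind the look-alikes: they are no part of the job. Of the things that look like the part that bears cup_mid, the largest one is meant.

How it is judged:
By the outcome, as a careful person would: the job done as asked, in the order asked, and still so for the second after the job is handed in, with the robot touching nothing.
It also fails if it takes over 64 s, if anything falls off the work surface, if the arm or the gripper's body presses on something with over 40 N, if the wrist force passes 120 N, or if a joint passes its speed limit or range.

## Working session

There is one attempt and no reset: what is moved stays moved. The work goes in short steps, Python scripts to look and compute and a tool call to move; the robot and the scene stay as the last step left them, time stands still between calls to the robot, and variables do not carry over. Pictures are saved under pics/ and viewed, at most 10 in all, crops included, and the job is handed in when it is done.

Besides the shell and the picture viewer there is one more tool, called as name(argument=value, ...), one argument or row to a line, values as JSON. play_rows: Moves the arm, as the interface text tells. Its arguments: {"type":"object","properties":{"series":{"type":"array"},"grip_force":{"type":"number"}},"required":["series"]}

```bash
mkdir -p pics; python3 - <<'E'
from workcell import r,cams,models
import cv2,numpy as np
s=r.read_state();print(s['time'],s['tool_pos'],s['tool_rot'],s['gripper_width'])
for c in['side','top']:
    cv2.imwrite(f'pics/{c}0.png',cams.get_image(c))
    for t in['paintbox','flap_hinge','flap_edge','lid_hinge','lid_edge','cup_mid','bottle_mid','jar_mid']:
        print(c,t,[(np.round(d['location']).tolist(),round(d['conf'],2)) for d in models.tip_of(c,t)[:3]])
E
```

```text
0.0 [202.40673264 643.47780887 238.4223946 ] [-9.59506192e-05  1.51773944e-01  9.88414873e-01 -8.36744247e-04] 85.59808604794596
side paintbox [([533.0, 36.0, -2.0], 0.74)]
side flap_hinge [([564.0, -63.0, 49.0], 0.6), ([487.0, 184.0, 304.0], 0.17)]
side flap_edge [([558.0, -43.0, 181.0], 0.81)]
side lid_hinge [([495.0, 153.0, 64.0], 0.84)]
side lid_edge [([485.0, 185.0, 304.0], 0.86)]
side cup_mid [([738.0, 33.0, 50.0], 0.81), ([832.0, 108.0, 36.0], 0.76), ([855.0, -5.0, 36.0], 0.73)]
side bottle_mid [([714.0, -140.0, 72.0], 0.67)]
side jar_mid [([700.0, 129.0, 34.0], 0.71)]
top paintbox [([533.0, 40.0, -0.0], 0.6)]
top flap_hinge [([570.0, -64.0, 52.0], 0.59)]
top flap_edge [([562.0, -42.0, 183.0], 0.78)]
top lid_hinge [([495.0, 153.0, 69.0], 0.57)]
top lid_edge [([484.0, 187.0, 303.0], 0.96)]
top cup_mid [([733.0, 31.0, 46.0], 0.91), ([833.0, 111.0, 38.0], 0.88), ([851.0, -10.0, 39.0], 0.86)]
top bottle_mid [([713.0, -137.0, 72.0], 0.75)]
top jar_mid [([693.0, 132.0, 34.0], 0.91)]
```

View pics/side0.png

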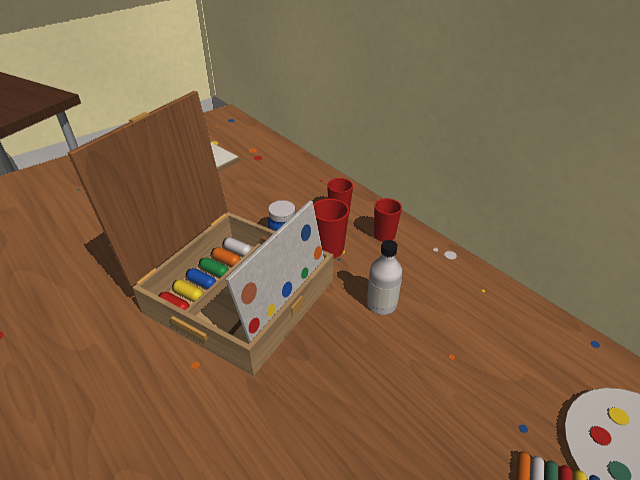

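View pics/top0.png

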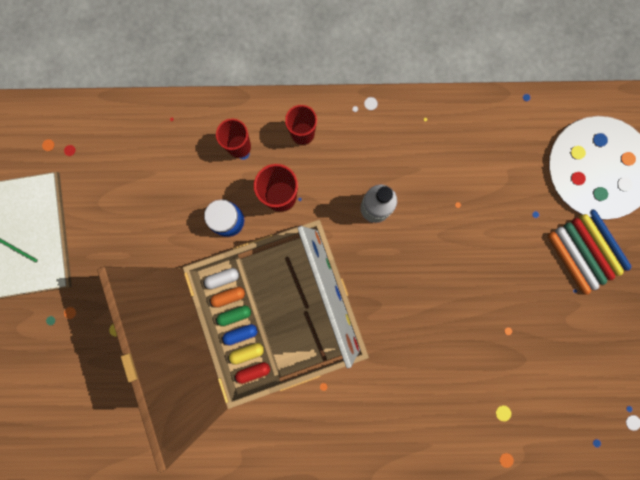

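Both pictures show the paint box with its lid leaning slightly back (side ~(150,190)) and the white flap upright (side ~(280,270), top ~(330,295)).

Cup candidates in the top view are red cups at (276,188), (233,138) and (301,125). The largest, at (276,188), is the one meant. There is only one flap: the white round palette at (600,165) and the paper at (30,235) only look like it.

I'll check the choice in one crop.

```bash
python3 - <<'E'
import cv2
i=cv2.imread('pics/top0.png')[90:420,80:420]
cv2.imwrite('pics/crop.png',cv2.resize(i,None,fx=1.75,fy=1.75))
E
cat > h.py <<'E'
import numpy as np
from workcell import r
from scipy.spatial.transform import Rotation as R
C=np.array([533,38.5]);t=np.deg2rad(108.4)
yb=np.array([np.cos(t),np.sin(t)]);xb=np.array([yb[1],-yb[0]])
def st():
    s=r.read_state();d=s['tool_pos'][:2]-C;q=s['tool_rot']
    m=R.from_quat([q[1],q[2],q[3],q[0]]).as_matrix()
    print('t',round(s['time'],1),'box xyz',np.round([d@xb,d@yb,s['tool_pos'][2]],1),'yaw y',round(np.degrees(np.arctan2(m[1,1],m[0,1])),1),'z',np.round(m[:,2],3),'F',np.round(s['ft_force'],1),'w',round(s['gripper_width'],1),'q',np.round(s['qpos'],2))
if __name__=='__main__': st()
E
```

```text
(no output)
```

View pics/crop.png

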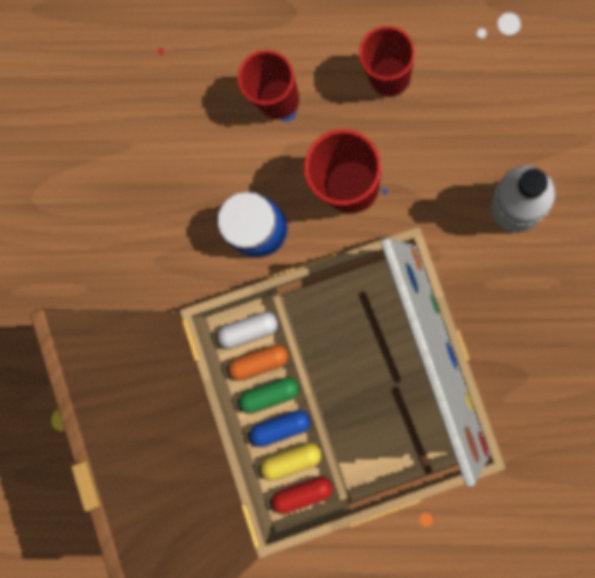

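play_rows(
  series=[
    [[0,0,-0.6],[0,0,-1],0],
    [[0,0,-0.6],[0,0,-1],0],
    [[0,0,-0.6],[0,0,-1],0],
    [[0,0,-0.6],[0,0,-1],0],
    [[0,0,-0.6],[0,0,-1],0],
    [[0,0,-0.6],[0,0,-1],0],
    [[0,0,-0.6],[0,0,-1],0],
    [[0,0,-0.6],[0,0,-0.2],0],
    [[0,0,-0.2],[0,0,0],0],
    [[0,0,0],[0,0,0],0],
  ],
)

```text
time: 1.9
tool_pos: [202.6, 644.1, 364.8]
tool_rot: [0.0, -0.161, 0.987, 0.001]
ft_force: [-0.3, -0.8, -0.0]
gripper_width: -0.0
gripper_force: 0.0
```

```bash
python3 h.py
```

```text
t 1.9 box xyz [-122.3  678.9  364.8] yaw y 108.5 z [ 0.     0.001 -1.   ] F [-0.3 -0.8 -0. ] w -0.0 q [-1.27  0.51 -0.13  1.21  0.06  1.42  0.51]
```

The crop confirms the cup nearest the box, at crop (343,170), is the largest. Next I cross over the lid at height.

play_rows(
  series=[
    [[-0.15,-1,0],[0,0,0],0],
    [[-0.15,-1,0],[0,0,0],0],
    [[-0.15,-1,0],[0,0,0],0],
    [[-0.15,-1,0],[0,0,0],0],
    [[-0.15,-1,0],[0,0,0],0],
    [[-0.15,-1,0],[0,0,0],0],
    [[-0.15,-1,0],[0,0,0],0],
    [[-0.15,-1,0],[0,0,0],0],
    [[-0.15,-1,0],[0,0,0],0],
    [[-0.15,-1,0],[0,0,0],0],
  ],
)

```text
time: 2.9
tool_pos: [317.8, 417.5, 363.3]
tool_rot: [-0.0, -0.161, 0.987, -0.001]
ft_force: [0.7, -0.0, 0.5]
gripper_width: 0.0
gripper_force: 0.0
```

```bash
python3 h.py
```

```text
t 2.9 box xyz [-84.6 427.5 363.3] yaw y 108.5 z [-0.001 -0.001 -1.   ] F [ 0.7 -0.   0.5] w 0.0 q [-0.95  0.26 -0.09  1.62  0.02  1.27  0.86]
```

play_rows(
  series=[
    [[-0.15,-1,0],[0,0,0],0],
    [[-0.15,-1,0],[0,0,0],0],
    [[-0.15,-1,0],[0,0,0],0],
    [[-0.15,-1,0],[0,0,0],0],
    [[-0.15,-1,0],[0,0,0],0],
    [[-0.15,-1,0],[0,0,0],0],
    [[-0.15,-1,0],[0,0,0],0],
    [[-0.15,-1,0],[0,0,0],0],
    [[-0.15,-1,0],[0,0,0],0],
    [[-0.15,-1,0],[0,0,0],0],
  ],
)

```text
time: 3.9
tool_pos: [432.6, 192.5, 363.5]
tool_rot: [-0.001, -0.161, 0.987, -0.0]
ft_force: [0.6, -0.6, -0.3]
gripper_width: 0.2
gripper_force: 0.0
```

```bash
python3 h.py
```

```text
t 3.9 box xyz [-46.6 177.8 363.5] yaw y 108.5 z [-0.001 -0.001 -1.   ] F [ 0.6 -0.6 -0.3] w 0.2 q [-0.57  0.17  0.07  1.73 -0.01  1.24  1.39]
```

play_rows(
  series=[
    [[-0.15,-1,0],[0,0,0],0],
    [[-0.15,-1,0],[0,0,0],0],
    [[-0.15,-1,0],[0,0,0],0],
    [[-0.15,-1,0],[0,0,0],0],
    [[-0.15,-1,0],[0,0,0],0],
    [[-0.15,-1,0],[0,0,0],0],
    [[-0.15,-1,0],[0,0,0],0],
    [[-0.15,-1,0],[0,0,0],0],
    [[-0.15,-1,0],[0,0,0],0],
    [[-0.15,-1,0],[0,0,0],0],
  ],
)

```text
time: 4.9
tool_pos: [547.7, -32.4, 363.4]
tool_rot: [-0.001, -0.161, 0.987, 0.0]
ft_force: [0.8, -0.3, 0.8]
gripper_width: 0.0
gripper_force: 0.0
```

```bash
python3 h.py
```

```text
t 4.9 box xyz [ -8.5 -71.9 363.4] yaw y 108.5 z [-0.001 -0.    -1.   ] F [ 0.8 -0.3  0.8] w 0.0 q [-0.18  0.3   0.21  1.57 -0.07  1.28  1.94]
```

play_rows(
  series=[
    [[-0.1,-1,0],[0,0,0],0],
    [[-0.1,-1,0],[0,0,0],0],
    [[-0.1,-1,0.3],[0,0,0],0],
    [[0,0,1],[0,0,0],0],
    [[0,0,1],[0,0,0],0],
    [[0,0,1],[0,0,0],0],
    [[0,0,1],[0,0,0],0],
    [[0,0,1],[0,0,0],0],
    [[0,0,1],[0,0,0],0],
    [[0,0,1],[0,0,0],0],
  ],
)

```text
time: 5.9
tool_pos: [577.9, -100.0, 180.0]
tool_rot: [-0.001, -0.161, 0.987, 0.0]
ft_force: [0.4, 0.6, -0.0]
gripper_width: 0.2
gripper_force: 0.0
```

play_rows(
  series=[
    [[0,0,0.8],[0,0,0],0],
    [[0,0,0.1],[0,0,0],0],
    [[0,0,0],[0,0,0],0],
  ],
)

```text
time: 6.2
tool_pos: [578.1, -100.2, 158.8]
tool_rot: [-0.001, -0.161, 0.987, 0.0]
ft_force: [0.4, -0.4, -0.0]
gripper_width: 0.2
gripper_force: 0.0
```

```bash
python3 - <<'E'
from h import *
from workcell import cams,models
import cv2
st();cv2.imwrite('pics/s1.png',cams.get_image('side'))
print([(d['location'],d['conf']) for d in models.tip_of('side','flap_edge')[:1]])
E
```

```text
t 6.2 box xyz [  -1.  -145.8  158.8] yaw y 108.5 z [-0.002 -0.    -1.   ] F [ 0.4 -0.4 -0. ] w 0.2 q [-0.04  0.54  0.2   1.78 -0.13  0.84  2.12]
[([560.2, -43.3, 182.5], 0.66)]
```

View pics/s1.png

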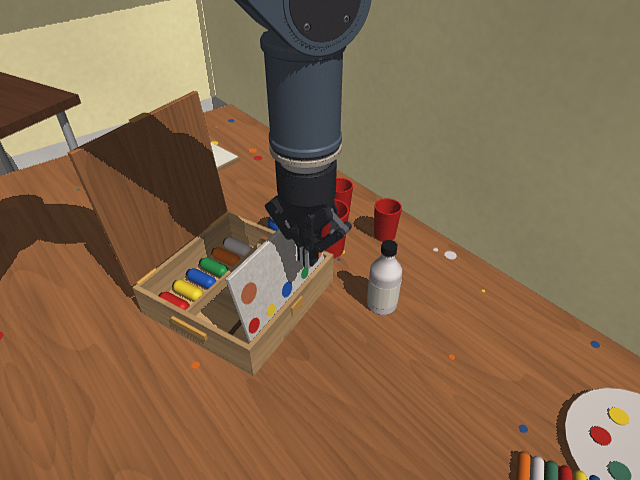

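The fingertips, at about (308,255), are outside the painted face of the flap and clear of the bottle. I'll start the flap arc now.

play_rows(
  series=[
    [[0,0.5,0],[0,0,0],0],
    [[0,0.5,0],[0,0,0],0],
    [[0,0.4,0],[0,0,0],0],
    [[0,0.24,0],[0,0,0],0],
    [[0,0.32,0.08],[0,0,0],0],
    [[0,0.32,0.08],[0,0,0],0],
    [[0,0.32,0.1],[0,0,0],0],
    [[0,0.3,0.16],[0,0,0],0],
    [[0,0.3,0.16],[0,0,0],0],
    [[0,0.28,0.2],[0,0,0],0],
  ],
)

```text
time: 7.3
tool_pos: [550.7, -17.0, 139.4]
tool_rot: [-0.0, -0.161, 0.987, 0.0]
ft_force: [-0.1, 0.1, 0.8]
gripper_width: 0.2
gripper_force: 0.6
```

```bash
python3 - <<'E'
from h import *
from workcell import cams,models
st();cams.get_image('side')
print([(d['location'],d['conf']) for d in models.tip_of('side','flap_edge')[:1]])
E
```

```text
t 7.3 box xyz [ -0.7 -58.3 139.4] yaw y 108.5 z [-0.  0. -1.] F [-0.1  0.1  0.8] w 0.2 q [-0.18  0.51  0.19  1.9  -0.14  0.74  1.98]
[([541.8, 10.1, 162.8], 0.56)]
```

play_rows(
  series=[
    [[0,0.18,0.18],[0,0,0],0],
    [[0,0.18,0.18],[0,0,0],0],
    [[0,0.16,0.18],[0,0,0],0],
    [[0,0.16,0.2],[0,0,0],0],
    [[0,0.14,0.2],[0,0,0],0],
    [[0,0.14,0.22],[0,0,0],0],
    [[0,0.12,0.22],[0,0,0],0],
    [[0,0.1,0.22],[0,0,0],0],
    [[0,0.08,0.24],[0,0,0],0],
    [[0,0.08,0.24],[0,0,0],0],
  ],
)

```text
time: 8.4
tool_pos: [540.2, 14.2, 87.3]
tool_rot: [-0.0, -0.161, 0.987, -0.0]
ft_force: [0.4, 0.4, 0.2]
gripper_width: -0.1
gripper_force: 0.4
```

```bash
python3 h.py
```

```text
t 8.4 box xyz [ -0.8 -25.3  87.3] yaw y 108.5 z [-0. -0. -1.] F [0.4 0.4 0.2] w -0.1 q [-0.23  0.58  0.17  1.97 -0.16  0.61  1.95]
```

play_rows(
  series=[
    [[0,0.06,0.2],[0,0,0],0],
    [[0,0.04,0.2],[0,0,0],0],
    [[0,0.02,0.2],[0,0,0],0],
    [[0,0,0],[0,0,0],0],
  ],
)

```text
time: 8.8
tool_pos: [539.0, 16.9, 72.1]
tool_rot: [-0.001, -0.161, 0.987, -0.0]
ft_force: [-0.6, -0.6, 0.7]
gripper_width: -0.0
gripper_force: 0.0
```

```bash
python3 h.py
```

```text
t 8.8 box xyz [ -1.1 -22.4  72.1] yaw y 108.5 z [-0.001 -0.    -1.   ] F [-0.6 -0.6  0.7] w -0.0 q [-0.23  0.6   0.16  1.99 -0.17  0.57  1.95]
```

Now press to the hard stop in small steps.

play_rows(
  series=[
    [[0,0,0.12],[0,0,0],0],
    [[0,0,0.12],[0,0,0],0],
    [[0,0,0],[0,0,0],0],
  ],
)

```text
time: 9.1
tool_pos: [539.3, 16.8, 66.5]
tool_rot: [-0.0, -0.161, 0.987, -0.0]
ft_force: [-0.5, 0.2, -0.8]
gripper_width: -0.3
gripper_force: 0.0
```

play_rows(
  series=[
    [[0,0,0.1],[0,0,0],0],
    [[0,0,0],[0,0,0],0],
  ],
)

```text
time: 9.3
tool_pos: [539.5, 16.8, 65.9]
tool_rot: [0.001, -0.161, 0.987, 0.0]
ft_force: [-6.3, 1.2, 22.1]
gripper_width: -0.0
gripper_force: 10.8
```

```bash
python3 - <<'E'
from h import *
from workcell import cams,models
import cv2
st();cv2.imwrite('pics/s2.png',cams.get_image('side'))
print([(d['location'],d['conf']) for d in models.tip_of('side','flap_edge')[:1]])
E
```

```text
t 9.3 box xyz [ -0.7 -22.6  65.9] yaw y 108.5 z [ 0.001  0.    -1.   ] F [-6.3  1.2 22.1] w -0.0 q [-0.22  0.61  0.16  1.99 -0.17  0.55  1.95]
[([521.8, 63.1, 60.7], 0.75)]
```

View pics/s2.png

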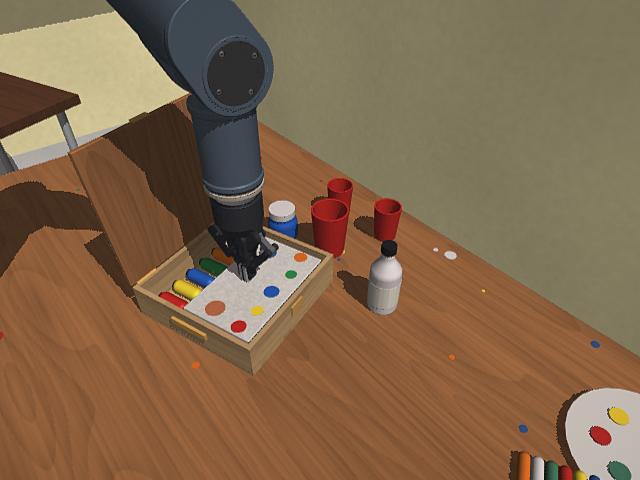

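The flap is flat in the box, around (255,290), and the stop is felt at 22 N at the expected height. Now I go up and over to the back of the lid.

play_rows(
  series=[
    [[0,0,-0.5],[0,0,0],0],
    [[0,0,-1],[0,0,0],0],
    [[0,0,-1],[0,0,0],0],
    [[0,0,-1],[0,0,0],0],
    [[0,0,-1],[0,0,0],0],
    [[0,0,-1],[0,0,0],0],
    [[0,0,-1],[0,0,0],0],
    [[0,0,-1],[0,0,0],0],
    [[0,0,-1],[0,0,0],0],
    [[0,0,-1],[0,0,0],0],
  ],
)

```text
time: 10.4
tool_pos: [539.1, 16.7, 303.2]
tool_rot: [0.0, -0.161, 0.987, -0.0]
ft_force: [1.5, 0.5, -1.2]
gripper_width: -0.1
gripper_force: 0.0
```

play_rows(
  series=[
    [[0,0,-1],[0,0,0],0],
    [[0,0,-1],[0,0,0],0],
    [[0,0,-0.6],[0,0,0],0],
    [[0,0,0],[0,0,0],0],
  ],
)

```text
time: 10.8
tool_pos: [540.1, 16.7, 369.1]
tool_rot: [0.002, -0.161, 0.987, -0.0]
ft_force: [0.5, -0.3, 0.7]
gripper_width: 0.1
gripper_force: 0.0
```

```bash
python3 - <<'E'
from h import *
from workcell import cams,models
st();cams.get_image('side')
for k in ['flap_edge','lid_edge']:
  for d in models.tip_of('side',k)[:1]:
    p=d['location'];v=np.array(p[:2])-C;print(k,v@xb,v@yb,p[2],d['conf'])
E
```

```text
t 10.8 box xyz [-2.000e-01 -2.290e+01  3.691e+02] yaw y 108.5 z [ 0.004  0.    -1.   ] F [ 0.5 -0.3  0.7] w 0.1 q [-0.3   0.28  0.25  1.58 -0.07  1.28  1.86]
flap_edge -3.1796371791092914 28.458564746122143 60.3 0.83
lid_edge 0.3164062789159578 155.2364322157227 302.8 0.84
```

play_rows(
  series=[
    [[0,1,0],[0,0,0],0],
    [[0,1,0],[0,0,0],0],
    [[0,1,0],[0,0,0],0],
    [[0,1,0],[0,0,0],0],
    [[0,1,0],[0,0,0],0],
    [[0,1,0],[0,0,0],0],
    [[0,1,0],[0,0,0],0],
    [[0,1,0],[0,0,0],0],
    [[0,1,0],[0,0,0],0],
    [[0,0,0],[0,0,0],0],
  ],
)

```text
time: 11.95
tool_pos: [465.9, 233.8, 365.4]
tool_rot: [-0.001, -0.164, 0.987, 0.0]
ft_force: [0.3, -0.2, -0.2]
gripper_width: 0.0
gripper_force: 0.0
```

play_rows(
  series=[
    [[0,0,0.8],[0,0,0],0],
    [[0,0,1],[0,0,0],0],
    [[0,0,1],[0,0,0],0],
    [[0,0,0.5],[0,0,0],0],
    [[0,0,0],[0,0,0],0],
  ],
)

```text
time: 12.45
tool_pos: [466.8, 228.9, 281.9]
tool_rot: [-0.002, -0.161, 0.987, -0.001]
ft_force: [-0.3, 0.1, 0.3]
gripper_width: 0.2
gripper_force: 0.0
```

```bash
python3 - <<'E'
from h import *
from workcell import cams
import cv2
st();cv2.imwrite('pics/t3.png',cams.get_image('side'))
E
```

```text
t 12.4 box xyz [ -2.7 201.6 281.9] yaw y 108.5 z [-0.004 -0.003 -1.   ] F [-0.3  0.1  0.3] w 0.2 q [-0.65  0.31  0.14  1.78 -0.05  1.06  1.4 ]
```

View pics/t3.png

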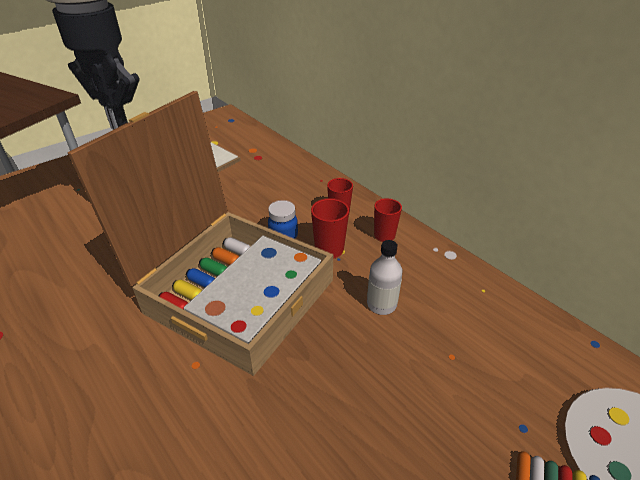

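The lid is standing, the gripper is behind its top edge at about (115,115), and the flap is flat. I'll push the lid along its arc.

play_rows(
  series=[
    [[0,-0.7,0],[0,0,0],0],
    [[0,-0.6,0],[0,0,0],0],
    [[0,-0.3,0],[0,0,0],0],
    [[0,-0.3,0],[0,0,0],0],
    [[0,-0.3,0.04],[0,0,0],0],
    [[0,-0.35,0.04],[0,0,0],0],
    [[0,-0.35,0.04],[0,0,0],0],
    [[0,-0.4,0.04],[0,0,0],0],
    [[0,-0.4,0.06],[0,0,0],0],
    [[0,-0.4,0.06],[0,0,0],0],
  ],
)

```text
time: 13.5
tool_pos: [500.7, 132.1, 277.2]
tool_rot: [-0.0, -0.161, 0.987, -0.0]
ft_force: [-0.1, 2.4, 1.8]
gripper_width: -0.1
gripper_force: 1.3
```

```bash
python3 h.py
```

```text
t 13.5 box xyz [ -1.1  99.  277.2] yaw y 108.5 z [-0. -0. -1.] F [-0.1  2.4  1.8] w -0.1 q [-0.48  0.31  0.17  1.79 -0.06  1.04  1.61]
```

play_rows(
  series=[
    [[0,-0.4,0.1],[0,0,0],0],
    [[0,-0.4,0.1],[0,0,0],0],
    [[0,-0.4,0.12],[0,0,0],0],
    [[0,-0.37,0.16],[0,0,0],0],
    [[0,-0.37,0.16],[0,0,0],0],
    [[0,-0.37,0.18],[0,0,0],0],
    [[0,-0.37,0.18],[0,0,0],0],
    [[0,-0.35,0.22],[0,0,0],0],
    [[0,-0.34,0.24],[0,0,0],0],
    [[0,-0.34,0.25],[0,0,0],0],
  ],
)

```text
time: 14.5
tool_pos: [530.1, 44.4, 234.0]
tool_rot: [-0.0, -0.161, 0.987, -0.0]
ft_force: [-0.7, 0.6, 2.4]
gripper_width: 0.1
gripper_force: 1.0
```

```bash
python3 - <<'E'
from h import *
from workcell import cams,models
import cv2
st();cv2.imwrite('pics/s4.png',cams.get_image('side'))
for d in models.tip_of('side','lid_edge')[:1]:
    p=d['location'];v=np.array(p[:2])-C;print(v@xb,v@yb,p[2],d['conf'])
E
```

```text
t 14.5 box xyz [ -0.9   6.5 234. ] yaw y 108.5 z [ 0. -0. -1.] F [-0.7  0.6  2.4] w 0.1 q [-0.31  0.37  0.19  1.83 -0.09  0.95  1.82]
1.7857662744537257 -24.41169881046838 255.8 0.61
```

play_rows(
  series=[
    [[0,-0.32,0.25],[0,0,0],0],
    [[0,-0.3,0.28],[0,0,0],0],
    [[0,-0.28,0.3],[0,0,0],0],
    [[0,-0.27,0.31],[0,0,0],0],
    [[0,-0.25,0.32],[0,0,0],0],
    [[0,-0.23,0.34],[0,0,0],0],
    [[0,-0.21,0.35],[0,0,0],0],
    [[0,-0.2,0.36],[0,0,0],0],
    [[0,-0.18,0.37],[0,0,0],0],
    [[0,-0.16,0.38],[0,0,0],0],
  ],
)

```text
time: 15.6
tool_pos: [549.0, -12.1, 152.2]
tool_rot: [-0.0, -0.161, 0.987, -0.0]
ft_force: [0.6, -0.0, 1.8]
gripper_width: 0.1
gripper_force: 0.6
```

```bash
python3 h.py
```

```text
t 15.6 box xyz [ -0.8 -53.1 152.2] yaw y 108.5 z [-0. -0. -1.] F [ 0.6 -0.   1.8] w 0.1 q [-0.18  0.49  0.18  1.89 -0.12  0.77  1.95]
```

play_rows(
  series=[
    [[0,-0.14,0.38],[0,0,0],0],
    [[0,-0.12,0.38],[0,0,0],0],
    [[0,-0.1,0.36],[0,0,0],0],
    [[0,-0.06,0.3],[0,0,0],0],
    [[0,0,0],[0,0,0],0],
  ],
)

```text
time: 16.1
tool_pos: [551.6, -21.8, 116.3]
tool_rot: [-0.001, -0.161, 0.987, 0.0]
ft_force: [-0.7, 0.2, 0.5]
gripper_width: -0.1
gripper_force: 0.0
```

```bash
python3 h.py
```

```text
t 16.1 box xyz [ -1.4 -63.1 116.3] yaw y 108.5 z [-0.002 -0.    -1.   ] F [-0.7  0.2  0.5] w -0.1 q [-0.15  0.55  0.16  1.92 -0.13  0.69  1.98]
```

play_rows(
  series=[
    [[0,-0.06,0.3],[0,0,0],0],
    [[0,-0.04,0.3],[0,0,0],0],
    [[0,-0.02,0.3],[0,0,0],0],
    [[0,0,0.2],[0,0,0],0],
    [[0,0,0.12],[0,0,0],0],
    [[0,0,0],[0,0,0],0],
  ],
)

```text
time: 16.7
tool_pos: [552.9, -24.4, 86.5]
tool_rot: [-0.0, -0.161, 0.987, 0.0]
ft_force: [0.4, 0.2, -0.2]
gripper_width: -0.0
gripper_force: 0.0
```

```bash
python3 h.py
```

```text
t 16.7 box xyz [ -1.  -66.   86.5] yaw y 108.5 z [-0.001  0.    -1.   ] F [ 0.4  0.2 -0.2] w -0.0 q [-0.14  0.59  0.15  1.94 -0.14  0.62  2.  ]
```

play_rows(
  series=[
    [[0,0,0.1],[0,0,0],0],
    [[0,0,0.08],[0,0,0],0],
    [[0,0,0],[0,0,0],0],
  ],
)

```text
time: 17.0
tool_pos: [553.3, -24.5, 84.0]
tool_rot: [0.0, -0.161, 0.987, 0.0]
ft_force: [-5.2, 0.2, 18.2]
gripper_width: -0.4
gripper_force: 9.3
```

```bash
python3 h.py
```

```text
t 17.0 box xyz [ -0.6 -66.2  84. ] yaw y 108.5 z [ 0.001  0.    -1.   ] F [-5.2  0.2 18.2] w -0.4 q [-0.14  0.59  0.15  1.94 -0.14  0.62  2.  ]
```

The tip is at the stop: 18 N at a lid top of 76 mm. Now lift clear and check.

play_rows(
  series=[
    [[0,0,-0.4],[0,0,0],0],
    [[0,0,-1],[0,0,0],0],
    [[0,0,-1],[0,0,0],0],
    [[0,0,-1],[0,0,0],0],
    [[0,0,-1],[0,0,0],0],
    [[0,0,-1],[0,0,0],0],
    [[0,0,-1],[0,0,0],0],
    [[0,0,-1],[0,0,0],0],
    [[0,0,-0.5],[0,0,0],0],
    [[0,0,0],[0,0,0],0],
  ],
)

```text
time: 18.0
tool_pos: [554.1, -24.6, 282.1]
tool_rot: [0.002, -0.161, 0.987, -0.0]
ft_force: [-0.5, -0.5, -0.8]
gripper_width: -0.2
gripper_force: 0.0
```

```bash
python3 - <<'E'
from h import *
from workcell import cams,models
import cv2
st();cv2.imwrite('pics/s5.png',cams.get_image('side'))
for k in ['lid_edge','cup_mid','bottle_mid','jar_mid']:
  for d in models.tip_of('side',k)[:3]:
    p=d['location'];v=np.array(p[:2])-C;print(k,np.round(p),np.round([v@xb,v@yb]),d['conf'])
E
```

```text
t 18.0 box xyz [ 1.000e-01 -6.650e+01  2.821e+02] yaw y 108.5 z [ 0.004  0.    -1.   ] F [-0.5 -0.5 -0.8] w -0.2 q [-0.19  0.36  0.21  1.7  -0.08  1.08  1.94]
lid_edge [571. -74.  76.] [   1. -119.] 0.81
cup_mid [736.  32.  48.] [191. -70.] 0.92
cup_mid [832. 108.  35.] [306. -29.] 0.69
cup_mid [853.  -4.  36.] [ 290. -141.] 0.61
bottle_mid [ 712. -140.   71.] [ 113. -226.] 0.96
jar_mid [701. 129.  36.] [188.  33.] 0.71
```

View pics/s5.png

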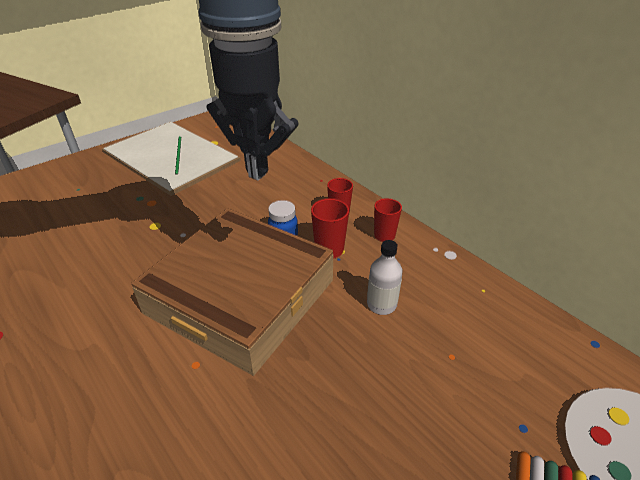

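The lid is fully shut, with its edge at z 76 near (290,295). The cup, bottle and jar have not moved, and the gripper is well clear above.

```bash
python3 -c "
from workcell import job_done
print(job_done())"
```

```text
the job is handed in; nothing more can be done
None
```

The paint box is packed and the job is handed in: flap pushed flat first, then the lid fully shut, with the cup, bottle and jar still in place and the arm clear after about 18 s.

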